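Swing the coffee dripper over the mug

ROBOT

A 6-joint arm with a two-finger parallel gripper is mounted at the origin on a cart in front of the work surface, level with it; the furniture and walls round the work are solid. World frame = base frame: x ahead of the robot, y to its left, z up, the work surface at z = 0. Lengths are in m, angles in rad, forces in N, time in s.
With the tool pointing down it reaches from about 0.225 to 0.725 m from the base axis. Payload 3.1 kg.
Tool frame: the origin (TCP) lies on the centre line of the jaws, within the pads' length; the fingertips stand 11 mm ahead of it and the grasp point (between the pads) lies 8 mm behind it; z points along the fingers, y is the line along which they close (so a half turn about z gives the same grasp; the last joint's range is limited). The gripper opens to 85 mm and grips with 20 to 120 N. Pads are 22 mm wide; open, the fingers measure 114 mm over their backs; the gripper's body (76 mm by 85 mm) begins 54 mm behind the grasp point. The pads swing forward as they close: fully open they stand 13 mm farther back than shut.
Start: joints at [-1.444, 0.048, 0.099, 1.622, 0, 1.443], TCP at [0.132, -0.508, 0.242] pointing down, gripper open.
Joint ranges: [-2.91, 2.91], [-0.99, 1.94], [-1.21, 1.42], [-2.12, 2.29], [-1.49, 1.47], [-3.14, 3.14]. Speed limits (rad/s): [2.79, 2.79, 3.14, 3.14, 3.14, 3.14].

INTERFACE

Orientations are given as [roll, pitch, yaw] about the fixed x, y, z axes, in that order (R = Rz(yaw) Ry(pitch) Rx(roll)).
In Python, from rig import robot gives the robot as it stands.
- The arm moves only by the shell command python3 -m handwheel 'ROWS' [FORCE]. ROWS is text: rows parted by semicolons, each of 7 numbers parted by spaces: the opening, from 0 (shut) to 1 (fully open), then the shift along the tool's x, y, z in mm, then the turn, a rotation vector about the tool's x, y, z in rad. In form: fingers x y z rx ry rz; .... A call has 1 to 20 rows; each row shifts and turns the commanded pose from where the row before left it, along the tool's axes as they then stand; what a row does not reach is not made up. A row lasts 1/12 s, in which the tool goes at most 41.7 mm and 7.16 degrees, less where a joint would pass 70% of its speed; a pose out of reach is approached as far as the arm can. A call with a gripper value outside its range is refused whole. The fingers move at their own pace and stop on an object; FORCE is the grip in N (left out, the last holds). Time passes only in rows, so rows that do not move let the fingers close. It gives the time, the measured TCP pose, the force, the opening and the grip force at its end, in the units of the state.
- robot.observe(): the state, without advancing time (a new reading comes with each control period).
- robot.snapshot(name): name is "scene" or "top" or "wrist"; returns a dict with "image" (420x560x3 uint8, red, green, blue), "fov_y" (degrees; the focal length in pixels is half the picture's height over the tangent of half this angle, whatever the lens; pixels are square), "cx", "cy" (the principal point, pixels), "camera_from_world" (4x4, takes a point from world to camera coordinates). Camera axes: x right, y down, z forward; pixel columns grow to the right and rows downward; lengths in m; the calibration is good to about 2 mm. A picture is of the moment at which its call begins. There is no depth.
- robot.close_job(): hands the job in; it is judged then, once.
The state is a dict: "t": time; "joints": joint angles; "joint_velocities": joint speeds; "joint_torque": joint torques, N m; "tool_pos": TCP position; "ee_rot": TCP orientation; "ft_force": force on the tool from outside, world axes, zero at the start; "moment": the same for the moment, N m; "width": finger opening in m; "gripper_force": force on a finger pad.
Only numpy, scipy, OpenCV 4.12 (cv2) and the standard library are available. Lean on these libraries where they do the work, as an engineer would, in place of code of your own. Each camera call takes 0.05 s, during which the arm holds its last target. There are 200 camera calls.

TASK

Swing the coffee dripper round on its stand until its spout is centred over the white mug that stands the right way up beside the stand (not the one upside down on the drainer). Do it by gently pushing sideways on the straight steel bar of the swivel arm with a fingertip: do not grip the bar, do not touch the china cone, and leave the mug and everything else where it stands. Then let go of the arm and leave it at rest there.

Things in the scene. Friction and masses are not known exactly. Their poses are not given: they have to be found in the camera images.
- pivot (a point): Coffee dripper stand, fixed to the worktop: a dark round foot (110 mm across, 26 mm high) with an upright steel post (18 mm thick). The point lies on the post's vertical axis at the mid-height of the swivel bar, 170 mm above the worktop. The hub on top of the post is 32 mm across and reaches up to 188 mm; nothing stands higher above it.
- swing_arm (a joint): The swivel arm on top of the post; it turns about the vertical through the pivot. Radians, growing anticlockwise seen from above; limits -1.6 and 1.6; it starts between -1.35 and -1.1, to the right of all three vessels as seen by the robot. Zero is the stand's own forward direction, which is within 0.2 rad of straight away from the robot. Its friction is small (about 0.06 N m and a little damping, so 1 to 2 N at the bar moves it) and it stays where it is left.
- bar_mid (a point): Push point on the arm's straight steel bar, 80 mm out from the pivot axis on the bar's centre line (mid-height, 170 mm above the worktop). The bar is level, 10 mm thick, 14 mm high (163 to 177 mm above the worktop) and its clear stretch runs from 18 to about 125 mm from the pivot axis; there is free space above it, but a wall cabinet hangs over the back of the worktop, its underside 450 mm above the worktop and its front face about 0.62 m ahead of the robot.
- spout (a point): Centre of the lower opening of the white china dripper cone at the outer end of the arm, 180 mm from the pivot axis, 128 mm above the worktop. The cone widens upward to 102 mm across at its rim, 196 mm above the worktop. It is held in a steel ring (92 mm across) at the end of the bar, and moves with the arm.
- dripper: The same white china cone; origin on the cone's axis at worktop height, z up. Fragile: not to be touched.
- mug_centre (a point): White mug, the only vessel beside the stand with a handle (another mug, upside down on the sink drainer, is not meant); loose, upright, 85 mm across and 100 mm high. The point is on the axis of its round body (handle not counted), half-way up. It stands on the worktop in one of three places on the circle of the spout, about 0.72 rad apart (the places are shared by chance with the glass and the tub); the spout passes above it by about 28 mm.
- glass_centre (a point): Plain drinking glass, loose, 80 mm across, 88 mm high; point at its centre. Near the spout's circle.
- tub_centre (a point): Small yoghurt tub, loose, 72 mm across, 71 mm high; point at its centre. Near the spout's circle.
- honey_centre (a point): Jar of honey, bystander, loose, 65 mm across, 114 mm high, on the worktop to the right of the stand; point at its centre.
- salt_centre (a point): Salt shaker, bystander, loose, 44 mm across, 90 mm high, on the worktop to the left of the stand; point at its centre.

How it is judged:
By the outcome, as a careful person would: the job done as asked, in the order asked, and still so for the second after the job is handed in, with the robot touching nothing.
It also fails if it takes over 54 s, if anything falls off the work surface, if the arm or the gripper's body presses on something with over 40 N, if the wrist force passes 120 N, or if a joint passes its speed limit or range.

## Working session

There is one attempt and no reset: what is moved stays moved. The work goes in short steps, Python scripts to look and compute and a shell command to move; the robot and the scene stay as the last step left them, time stands still between calls to the robot, and variables do not carry over. Pictures are saved under pics/ and viewed, at most 10 in all, crops included, and the job is handed in when it is done.

```bash
mkdir -p pics
cat > h.py <<'E'
import numpy as np, cv2
from rig import robot
def snap(n,f):
    s=robot.snapshot(n); cv2.imwrite(f'pics/{f}.png',s['image'][:,:,::-1]); np.save(f'pics/{f}.npy',s,allow_pickle=True); return s
def load(f): return np.load(f'pics/{f}.npy',allow_pickle=True).item()
def ray(s,u,v,z):
    f=s['image'].shape[0]/2/np.tan(np.radians(s['fov_y'])/2); T=s['camera_from_world']
    R=T[:3,:3]; c=-R.T@T[:3,3]; d=R.T@np.array([(u-s['cx'])/f,(v-s['cy'])/f,1]); return c+d*(z-c[2])/d[2]
def proj(s,p):
    f=s['image'].shape[0]/2/np.tan(np.radians(s['fov_y'])/2); q=s['camera_from_world']@np.r_[p,1]
    return np.array([s['cx']+f*q[0]/q[2], s['cy']+f*q[1]/q[2]])
E
python3 - <<'E'
from h import *
for n in('scene','top'):
    s=snap(n,n+'0'); T=s['camera_from_world']; print(n,s['fov_y'],-T[:3,:3].T@T[:3,3],T[2,:3])
print(robot.observe())
E
```

```text
scene 56.174389517060305 [0.01123017 0.83786357 0.63025143] [ 0.48589051 -0.71952784 -0.49617548]
top 44.0546455192589 [0.01077963 0.15481101 1.3371582 ] [ 0.37252066 -0.04896246 -0.92673137]
{'t': 0.1, 'joints': array([-1.44378713e+00,  4.86588057e-02,  9.77358813e-02,  1.62198480e+00,
        1.42114093e-05,  1.44298074e+00]), 'joint_velocities': array([ 0.00179387, -0.00147355,  0.00392904, -0.00050365, -0.00078026,
       -0.00103173]), 'joint_torque': array([ 3.11565360e-03, -3.39853442e+01,  3.20934999e+01,  1.58857531e-02,
       -4.87573220e-05,  8.94797942e-07]), 'tool_pos': array([ 0.13225653, -0.50752286,  0.24123414]), 'ee_rot': array([-3.13950029e+00, -2.83231188e-04,  2.54824465e-01]), 'ft_force': array([ 1.1140342 , -0.5169575 , -0.20108361]), 'moment': array([-0.01338744, -0.06270615, -0.05487584]), 'gripper_force': 0.0, 'width': 0.0852422432099619}
```

View pics/scene0.png

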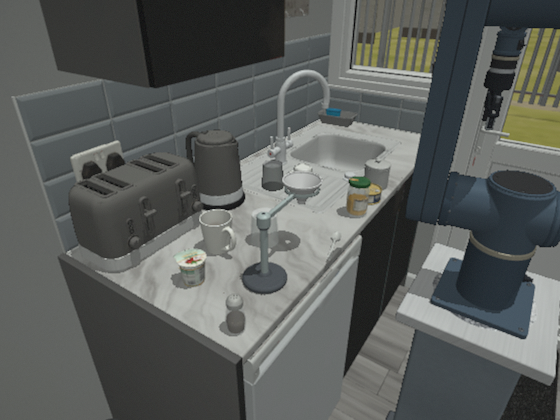

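View pics/top0.png

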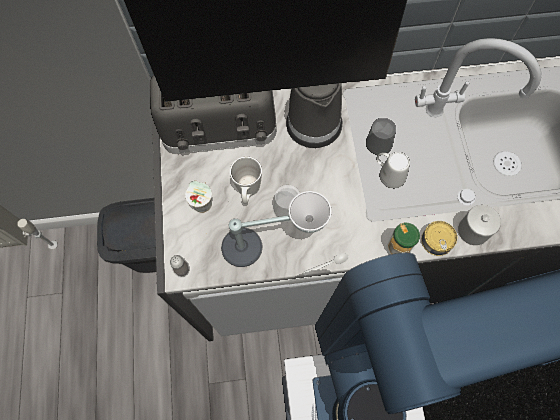

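The mug is in the middle place (top view about (245,175), with its handle towards the stand). The tub is on the left at (198,195), the glass is under the cone at (287,198), and the hub is at about (236,225). I'll enlarge this area to measure it.

Run:
```python
from h import *
s=load('top0'); im=s['image'][:,:,::-1]
c=im[145:280,165:345]; cv2.imwrite('pics/crop.png',cv2.resize(c,None,fx=4.4,fy=4.4,interpolation=cv2.INTER_CUBIC))
```

```text
(no output)
```

View pics/crop.png

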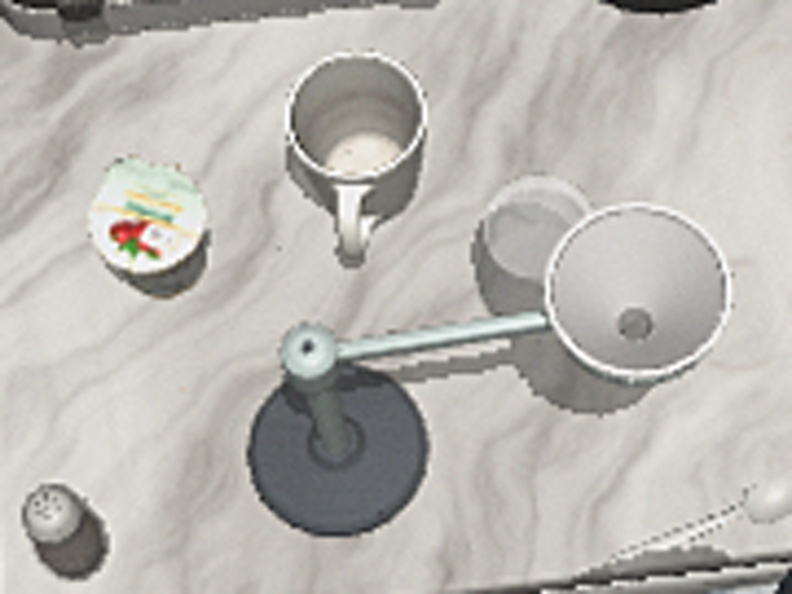

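Run:
```python
from h import *
s=load('top0'); k=4.4
P={}
for n,u,v,z in [('hub',308,347,.188),('foot',338,446,.02),('mug',357,117,.1),('rim',638,292,.196),('spout',635,322,.128),('glass',540,226,.088),('tub',149,216,.071),('salt',52,513,.09)]:
    P[n]=ray(s,165+(u+.5)/k-.5,145+(v+.5)/k-.5,z); print(n,P[n].round(4))
h=P['hub']
for n in P:
    d=(P[n]-h)[:2]; print(n,np.hypot(*d).round(4),np.arctan2(d[1],d[0]).round(4))
```

```text
hub [0.4502 0.2367 0.188 ]
foot [0.4486 0.236  0.02  ]
mug [0.6273 0.2013 0.1   ]
rim [0.4563 0.0574 0.196 ]
spout [0.4649 0.0558 0.128 ]
glass [0.5477 0.1003 0.088 ]
tub [0.5913 0.3333 0.071 ]
salt [0.4061 0.3956 0.09  ]
hub 0.0 0.0
foot 0.0017 -2.7618
mug 0.1805 -0.1973
rim 0.1794 -1.5369
spout 0.1814 -1.4896
glass 0.1677 -0.9503
tub 0.1709 0.6005
salt 0.165 1.8414
```

The arm stands at about −1.52 rad in world terms and the mug is at −0.197, so the arm has to swing about +1.32 rad. I'll push from the robot side with the fingers shut and the finger back flat against the bar. First I turn the tool and shut the fingers.

```bash
python3 -m handwheel '0 0 0 0 0 0 -.114;0 0 0 0 0 0 -.114;0 0 0 0 0 0 -.114;0 0 0 0 0 0 -.114;0 0 0 0 0 0 -.114;0 0 0 0 0 0 -.114;0 0 0 0 0 0 -.114;0 0 0 0 0 0 -.114;0 0 0 0 0 0 -.114;0 0 0 0 0 0 -.114;0 0 0 0 0 0 -.114;0 0 0 0 0 0 -.114;0 15 5 0 0 0 0;0 25 10 0 0 0 0' 20
```

```text
t: 1.27
tool_pos: [0.1445, -0.4681, 0.2409]
ee_rot: [-3.141, -0.001, 1.621]
ft_force: [0.2, 1.6, 0.7]
width: -0.0003
gripper_force: 0.0
```

```bash
python3 -m handwheel '0 30 14 0 0 0 0;0 30 14 0 0 0 0;0 30 14 0 0 0 0;0 30 14 0 0 0 0;0 30 14 0 0 0 0;0 30 14 0 0 0 0;0 30 14 0 0 0 0;0 30 14 0 0 0 0;0 30 14 0 0 0 0;0 30 14 0 0 0 0;0 30 14 0 0 0 0;0 30 14 0 0 0 0;0 30 14 0 0 0 0;0 30 14 0 0 0 0;0 30 14 0 0 0 0;0 30 14 0 0 0 0;0 30 14 0 0 0 0;0 30 14 0 0 0 0;0 15 7 0 0 0 0;0 0 0 0 0 0 0'
python3 - <<'E'
from h import *
snap('wrist','w1');snap('top','t1')
print(robot.observe()['tool_pos'])
E
```

```text
t: 2.93
tool_pos: [0.3753, 0.103, 0.2414]
ee_rot: [-3.14, -0.001, 1.628]
ft_force: [-0.5, -0.7, 0.1]
width: 0.0003
gripper_force: 0.0
[0.37449581 0.10051908 0.24175841]
```

View pics/w1.png

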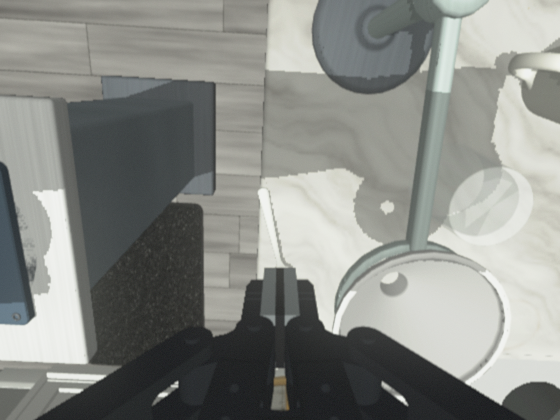

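View pics/t1.png

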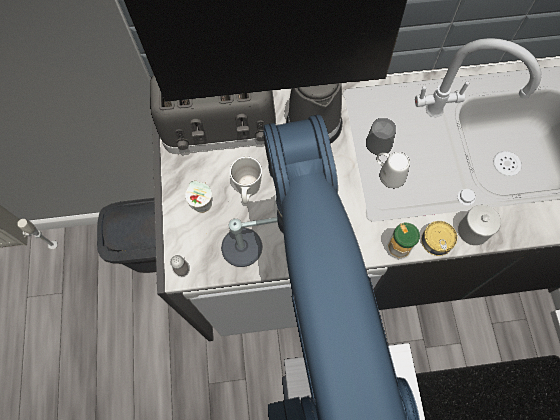

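The wrist view shows the bar running from the hub (450,5) to the ring (422,240), with the shut fingers clear on the robot side. In the top view the wrist housing reaches up to about (297,118), so I'll check how far it is from the cabinet.

Run:
```python
from h import *
t=load('t1');s=load('w1')
for z in(.35,.45,.55): print(z,ray(t,297,118,z).round(3),ray(t,270,85,z).round(3))
a=ray(s,424,230,.177);b=ray(s,446,40,.177);d=(b-a);print(a,b,np.arctan2(-d[1],-d[0]))
h=ray(s,462,0,.188);print(h)
# tip position check
T=robot.observe()['tool_pos'];print(T,proj(s,T-[0,0,.011]))
```

```text
0.35 [0.618 0.068 0.35 ] [0.712 0.117 0.35 ]
0.45 [0.557 0.077 0.45 ] [0.641 0.121 0.45 ]
0.55 [0.495 0.085 0.55 ] [0.57  0.125 0.55 ]
[0.45867401 0.11244358 0.177     ] [0.45102747 0.21134783 0.177     ] -1.493637242121618
[0.45036366 0.22641661 0.188     ]
[0.37449581 0.10051908 0.24175841] [274.62245242 290.85817191]
```

Run:
```python
from h import *
snap('scene','s1')
```

```text
(no output)
```

View pics/s1.png

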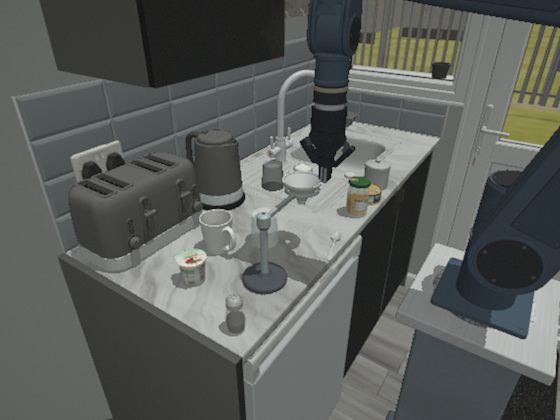

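Run:
```python
from h import *
s=load('s1');t=load('t1')
for z in(.23,.3,.4,.45,.5,.55,.6,.65):
  print(z,proj(s,[.3745,.1005,z]).round(),proj(s,[.43,.1005,z]).round(),'top',proj(t,[.3745,.1005,z]).round(),proj(t,[.43,.1005,z]).round())
```

```text
0.23 [324. 181.] [304. 176.] top [296. 241.] [293. 218.]
0.3 [326. 153.] [305. 148.] top [296. 231.] [293. 207.]
0.4 [329. 108.] [306. 104.] top [297. 214.] [293. 188.]
0.45 [331.  84.] [307.  80.] top [297. 204.] [293. 177.]
0.5 [333.  57.] [308.  55.] top [297. 193.] [293. 165.]
0.55 [334.  30.] [309.  28.] top [297. 181.] [293. 152.]
0.6 [336.  -0.] [310.  -1.] top [298. 167.] [293. 137.]
0.65 [338. -32.] [311. -31.] top [298. 152.] [293. 121.]
```

The wrist housing, at z of about 0.42–0.57 once lowered, will stay about 35 mm short of the cabinet. I'll move beside the bar at r = 70 mm with a 40 mm gap and go down.

```bash
python3 -m handwheel '0 16 11 0 0 0 0;0 16 11 0 0 0 0;0 16 11 0 0 0 0;0 16 11 0 0 0 0;0 0 0 20 0 0 0;0 0 0 20 0 0 0;0 0 0 20 0 0 0;0 0 0 20 0 0 0;0 0 0 0 0 0 0;0 0 0 0 0 0 0'
python3 - <<'E'
from h import *
snap('wrist','w2')
E
```

```text
t: 3.92
tool_pos: [0.4146, 0.1651, 0.1614]
ee_rot: [-3.139, 0.001, 1.621]
ft_force: [-0.1, 0.4, -0.2]
width: 0.0
gripper_force: 0.0
```

View pics/w2.png

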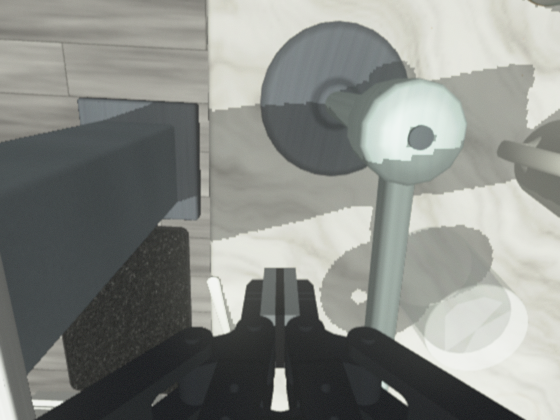

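```bash
python3 -m handwheel '0 0 3 0 0 0 0;0 0 3 0 0 0 0;0 0 3 0 0 0 0;0 0 2 0 0 0 0;0 0 2 0 0 0 0;0 0 2 0 0 0 0;0 0 2 0 0 0 0;0 0 2 0 0 0 0;0 0 2 0 0 0 0;0 0 2 0 0 0 0;0 0 0 0 0 0 0'
python3 - <<'E'
from h import *
a=load('w2');print('hub',ray(a,413,133,.188))
s=snap('wrist','w3');b=s['image']
print(robot.observe()['tool_pos'])
# bar edges: print row profiles
for r in (210,240,270,300): print(r,b[r,300:420:4].mean(1).astype(int))
E
```

```text
t: 4.88
tool_pos: [0.4389, 0.1678, 0.1622]
ee_rot: [3.142, 0.0, 1.623]
ft_force: [-0.3, -0.4, -0.3]
width: -0.0002
gripper_force: 0.0
hub [0.44963926 0.23794988 0.188     ]
[0.43885858 0.16783725 0.16222839]
210 [160 160 162 154 123 151 168 166 167 168 153 220 225 164 162 161 221 226
 226 223 220 221 215 210 212 208 218 219 220 222]
240 [216 222 226 225 115 150 167 167 167 169 153 220 226 161 163 163 221 226
 186 161 162 161 157 157 156 155 151 150 147 148]
270 [212 204 207 157 108 145 165 165 164 169 153 156 162 163 162 161 162 162
 160 161 161 159 158 155 152 153 155 152 155 153]
300 [ 55  56  55  59  91 141 163 165 162 167 150 212 217 145 151 151 150 145
 150 152 154 157 160 160 161 161 185 212 212 208]
```

View pics/w3.png

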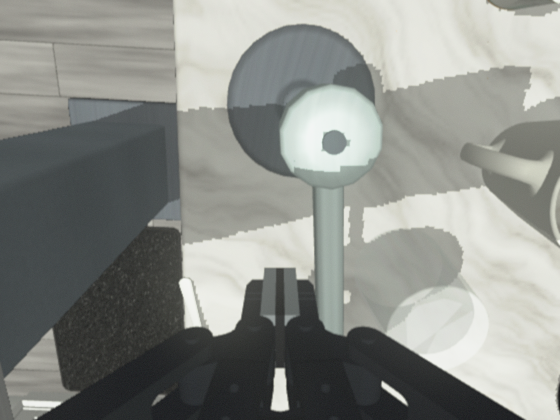

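Contact is imminent: the bar's left edge is at column 313 and the finger edge at 315. Next I sweep along the arc at about 0.36 rad/s.

```bash
python3 -m handwheel '0 -.5 2.1 0 0 0 -.03;0 -.5 2.1 0 0 0 -.03;0 -.5 2.1 0 0 0 -.03;0 -.5 2.1 0 0 0 -.03;0 -.5 2.1 0 0 0 -.03;0 -.5 2.1 0 0 0 -.03;0 -.5 2.1 0 0 0 -.03;0 -.5 2.1 0 0 0 -.03;0 -.5 2.1 0 0 0 -.03;0 -.5 2.1 0 0 0 -.03;0 -.5 2.1 0 0 0 -.03;0 -.5 2.1 0 0 0 -.03;0 -.5 2.1 0 0 0 -.03;0 -.5 2.1 0 0 0 -.03;0 -.5 2.1 0 0 0 -.03;0 -.5 2.1 0 0 0 -.03;0 -.5 2.1 0 0 0 -.03;0 -.5 2.1 0 0 0 -.03;0 -.5 2.1 0 0 0 -.03;0 -.5 2.1 0 0 0 -.03'
cat > m.py <<'E'
from h import *
import sys
s=snap('wrist',sys.argv[1]);o=robot.observe();P=np.array([.45,.237]);p=o['tool_pos'][:2]-P;y=o['ee_rot'][2]
c,sn=np.cos(y),np.sin(y);print('pivot in tool mm',1e3*-(p@[c,sn]),1e3*-(p@[sn,-c]),'theta(tool)',(y%(2*np.pi))-np.pi,o['tool_pos'],o['ft_force'])
b=s['image'].astype(int)
for r in(215,240,265): print(r,b[r,290:400:4].mean(1).astype(int))
E
python3 m.py w4
```

```text
t: 6.6
tool_pos: [0.4803, 0.1723, 0.162]
ee_rot: [-3.14, -0.001, 2.225]
ft_force: [-1.8, -0.0, -0.3]
width: 0.0001
gripper_force: 0.7
pivot in tool mm 70.08823948975888 14.847114179407981 theta(tool) -0.9162462903506849 [0.48089134 0.1723585  0.16201645] [ 0.22669445 -0.51473269 -0.37423747]
215 [138 137 136 131 131 132  89 119 134 142 137 142 135 119 131 134 136 134
 132 135 136 133 123 123 120 117 125 130]
240 [199 197 198 199 196 194 106 119 134 143 140 143 134 119 137 135 136 136
 132 133 135 135 131 132 132 131 130 132]
265 [139 138 135 133 132 130 101 113 135 144 138 143 135 118 177 138 139 144
 192 190 195 190 182 191 150 138 129 134]
```

The push is working: the bar is moving and parallel to the tool, at −0.916 rad. I'll continue to about −0.35.

```bash
python3 -m handwheel '0 -.45 2.1 0 0 0 -.03;0 -.45 2.1 0 0 0 -.03;0 -.45 2.1 0 0 0 -.03;0 -.45 2.1 0 0 0 -.03;0 -.45 2.1 0 0 0 -.03;0 -.45 2.1 0 0 0 -.03;0 -.45 2.1 0 0 0 -.03;0 -.45 2.1 0 0 0 -.03;0 -.45 2.1 0 0 0 -.03;0 -.45 2.1 0 0 0 -.03;0 -.45 2.1 0 0 0 -.03;0 -.45 2.1 0 0 0 -.03;0 -.45 2.1 0 0 0 -.03;0 -.45 2.1 0 0 0 -.03;0 -.45 2.1 0 0 0 -.03;0 -.45 2.1 0 0 0 -.03;0 -.3 1.4 0 0 0 -.02;0 -.3 1.4 0 0 0 -.02;0 0 0 0 0 0 0'; python3 m.py w5; python3 -c "
from h import *
snap('top','t5')"
```

```text
t: 8.23
tool_pos: [0.5095, 0.1956, 0.1622]
ee_rot: [3.141, 0.0, 2.743]
ft_force: [-0.1, -0.2, -0.4]
width: -0.0002
gripper_force: 0.3
pivot in tool mm 71.00280257102439 15.01062262752747 theta(tool) -0.3991178439233707 [0.50958906 0.19557706 0.16223538] [-0.17536862 -0.39312716 -0.5404264 ]
215 [126 128 127 121 126 129  87 118 135 136 134 136 125 103 127 130 132 133
 133 132 133 134 133 133 143 186 191 194]
240 [128 128 131 133 130 124  84 119 135 138 134 136 126 106 131 134 133 133
 134 132 132 129 134 129 133 128 127 122]
265 [188 187 167 128 128 125  93 113 131 137 133 136 128 107 131 134 134 134
 132 130 131 130 133 136 133 131 124 122]
```

View pics/t5.png

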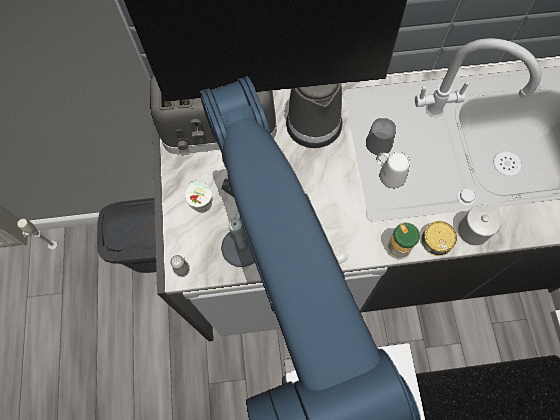

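```bash
python3 -m handwheel '0 -.3 1.4 0 0 0 -.02;0 -.3 1.4 0 0 0 -.02;0 -.3 1.4 0 0 0 -.02;0 -.3 1.4 0 0 0 -.02;0 -.3 1.4 0 0 0 -.02;0 -.3 1.4 0 0 0 -.02;0 -.3 1.4 0 0 0 -.02;0 -.15 .7 0 0 0 -.01;0 -.15 .7 0 0 0 -.01;0 -.15 .7 0 0 0 -.01;0 0 0 0 0 0 0;0 0 0 0 0 0 0'; python3 m.py w6; python3 -c "
from h import *
s=snap('scene','s6'); c=s['image'][180:300,160:320,::-1]; cv2.imwrite('pics/s6c.png',cv2.resize(c,None,fx=5,fy=5,interpolation=cv2.INTER_CUBIC))"
```

```text
t: 9.33
tool_pos: [0.5157, 0.2062, 0.1624]
ee_rot: [3.141, 0.0, 2.913]
ft_force: [-0.4, -0.5, -0.9]
width: -0.0003
gripper_force: 0.2
pivot in tool mm 70.93547301937326 15.145334931208914 theta(tool) -0.22870686852043365 [0.51565462 0.20616668 0.16236706] [ 0.25853606 -0.62148847 -0.85704714]
215 [128 126 115 110 116 119  88 118 136 136 133 134 122 105 131 133 132 132
 132 132 134 178 181 186 192 188 179 173]
240 [119 116 113 116 123 124  83 115 134 138 131 135 124 108 135 132 130 129
 128 126 131 126 119 119 113 115 169 172]
265 [124 126 101 108 108 106  90 114 130 138 133 136 125 106 129 128 133 128
 127 117 110 119 120 124 125 127 136 180]
```

View pics/s6c.png

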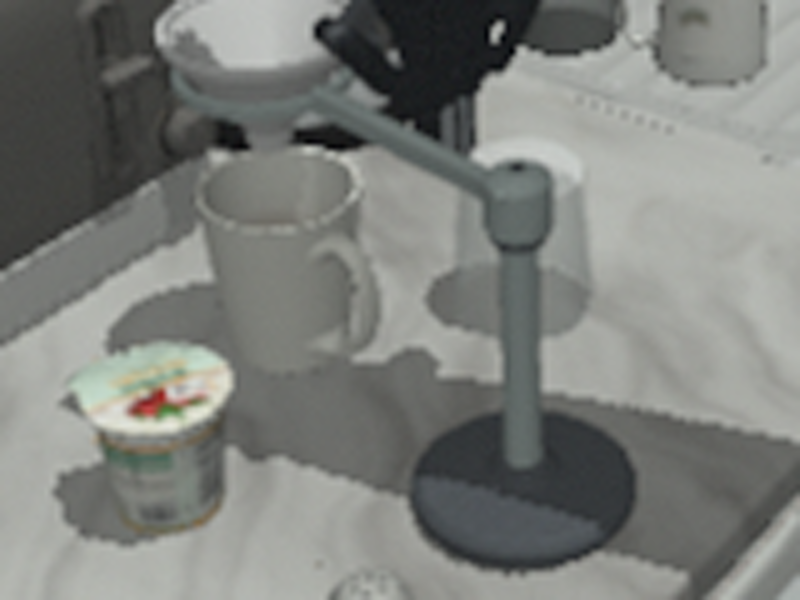

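The spout (crop about (268,140)) is nearly over the mug rim (crop centre about (280,190)). I'll compare this with the geometry.

Run:
```python
from h import *
s=load('s6'); P=np.array([.45,.237])
C=lambda p:((proj(s,p)-[160,180]+.5)*5-.5).round(1)
m=ray(s,160+280.5/5-.5,180+190/5-.5,.1);print('mug from scene',m)
print('hub top',C([*P,.188]),'mug',C([.6273,.2013,.1]))
for th in(-.26,-.23,-.2,-.17):
  q=P+.18*np.array([np.cos(th),np.sin(th)]);print(th,'spout',C([*q,.128]),'rim',C([*q,.196]),'overmug z.1',C([*q,.1]))
```

```text
mug from scene [0.62657978 0.20557513 0.1       ]
hub top [519.7 166.2] mug [284.5 185.5]
-0.26 spout [298.9 132. ] rim [288.9  13.4] overmug z.1 [302.9 178.6]
-0.23 spout [290.2 135.5] rim [279.9  16.6] overmug z.1 [294.3 182.2]
-0.2 spout [281.7 139.2] rim [271.  20.] overmug z.1 [285.8 186. ]
-0.17 spout [273.2 143. ] rim [262.2  23.5] overmug z.1 [277.5 189.9]
```

The two estimates disagree by about 0.03–0.06 rad, so I'll back off for an unobstructed top view.

```bash
python3 -m handwheel '0 0 -5 0 0 0 0;0 0 -15 0 0 0 0;0 0 -20 0 0 0 0;0 10 0 -20 0 0 0;0 10 0 -25 0 0 0;0 10 -10 -25 0 0 0;0 10 -30 -10 0 0 0;0 10 -35 0 0 0 0;0 10 -35 0 0 0 0;0 10 -35 0 0 0 0;0 10 -35 0 0 0 0;0 10 -35 0 0 0 0;0 10 -35 0 0 0 0;0 0 -20 0 0 0 0;0 0 0 0 0 0 0'; python3 -c "
from h import *
s=snap('top','t7'); c=s['image'][130:265,165:345,::-1]; cv2.imwrite('pics/t7c.png',cv2.resize(c,None,fx=4.4,fy=4.4,interpolation=cv2.INTER_CUBIC))
snap('scene','s7')"
```

```text
t: 10.68
tool_pos: [0.3462, -0.0766, 0.2424]
ee_rot: [-3.139, 0.001, 2.906]
ft_force: [0.5, 0.4, -0.6]
width: 0.0003
gripper_force: 0.0
```

View pics/t7c.png

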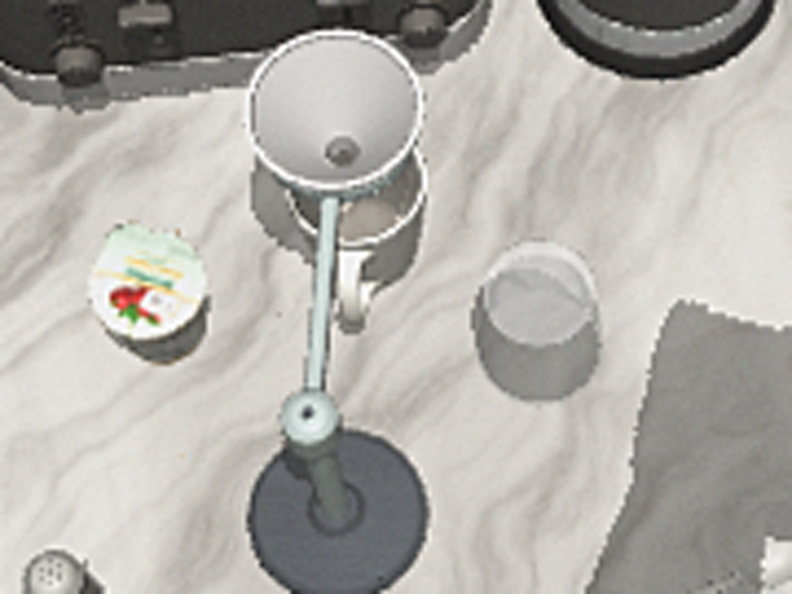

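Run:
```python
from h import *
s=load('t7'); k=4.4
h=np.array([.45,.237])
for n,u,v,z in [('hub',309,414,.188),('rim',336,112,.196),('spout',342,151,.13),('bar',320,290,.177),('mug',357,183,.1)]:
    p=ray(s,165+(u+.5)/k-.5,130+(v+.5)/k-.5,z); d=p[:2]-h; print(n,p.round(4),np.hypot(*d).round(4),np.arctan2(d[1],d[0]).round(4))
# mug rim ellipse fit from clean picture t0: bright rim
for f in('top0','t7'):
  im=load(f)['image'];g=cv2.cvtColor(im,cv2.COLOR_RGB2GRAY)
s7=load('s7');c=s7['image'][180:300,160:320,::-1];cv2.imwrite('pics/s7c.png',cv2.resize(c,None,fx=5,fy=5,interpolation=cv2.INTER_CUBIC))
```

```text
hub [0.4496 0.2362 0.188 ] 0.0009 -2.0303
rim [0.6251 0.2053 0.196 ] 0.1779 -0.1791
spout [0.6343 0.207  0.13  ] 0.1868 -0.1613
bar [0.526  0.2248 0.177 ] 0.0769 -0.1598
mug [0.6273 0.2013 0.1   ] 0.1808 -0.1988
```

View pics/s7c.png

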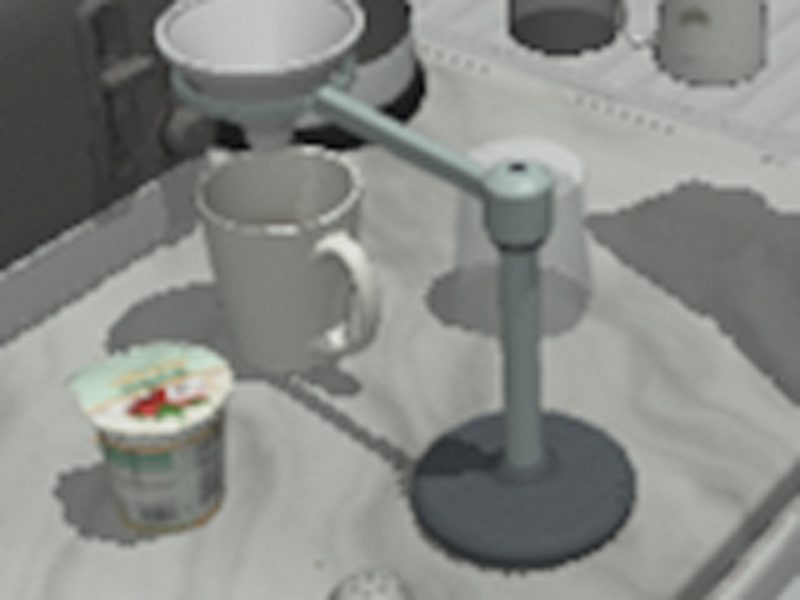

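The arm came to rest at about −0.17, slightly past the mug at about −0.19. I'll fit ellipses to the rims to decide the correction.

Run:
```python
from h import *
h=np.array([.45,.237])
def fit(f,box,z,n):
    s=load(f);x0,y0,x1,y1=box;k=4
    g=cv2.resize(cv2.cvtColor(s['image'],cv2.COLOR_RGB2GRAY)[y0:y1,x0:x1],None,fx=k,fy=k,interpolation=cv2.INTER_CUBIC)
    for th in (220,230,240):
        m=(g>th).astype(np.uint8); cs=cv2.findContours(m,cv2.RETR_EXTERNAL,cv2.CHAIN_APPROX_NONE)[0]
        if not cs: continue
        c=max(cs,key=lambda c:np.prod(cv2.boundingRect(c)[2:])); 
        if len(c)<20: continue
        c=cv2.convexHull(c);(u,v),ax,_=cv2.fitEllipse(c); p=ray(s,x0+(u+.5)/k-.5,y0+(v+.5)/k-.5,z); d=p[:2]-h
        print(n,th,np.round(ax,1)/k,p.round(4),np.hypot(*d).round(4),np.arctan2(d[1],d[0]).round(4))
fit('top0',(226,154,266,189),.1,'mug top'); fit('top0',(284,187,336,236),.196,'rim0 top'); fit('t7',(217,134,266,177),.196,'rim top')
fit('s7',(190,170,235,197),.196,'rim scene'); fit('s7',(196,206,234,230),.1,'mug scene')
```

```text
mug top 220 [12.4  21.85] [0.6413 0.1796 0.1   ] 0.1997 -0.2916
mug top 230 [5.075 7.125] [0.6029 0.1967 0.1   ] 0.1581 -0.2577Traceback (most recent call last):
  File "<stdin>", line 13, in <module>
  File "<stdin>", line 11, in fit
cv2.error: OpenCV(4.12.0) /io/opencv/modules/imgproc/src/shapedescr.cpp:361: error: (-201:Incorrect size of input array) There should be at least 5 points to fit the ellipse in function 'fitEllipseNoDirect'
```

Scene and top views agree that the arm is about 0.022 rad (4 mm) past the mug centre. I'll pass over the bar and nudge it back from the other side.

```bash
python3 -m handwheel '0 -4 14 0 0 0 0;0 -7 27 0 0 0 0;0 -7 27 0 0 0 0;0 -7 27 0 0 0 0;0 -7 27 0 0 0 0;0 -7 27 0 0 0 0;0 -7 27 0 0 0 0;0 -7 27 0 0 0 0;0 -7 27 0 0 0 0;0 -7 27 0 0 0 0;0 -7 27 0 0 0 0;0 -7 27 0 0 0 0;0 -7 27 0 0 0 0;0 -7 27 0 0 0 0;0 -7 27 0 0 0 0;0 -3 18 0 0 0 0;0 0 0 0 0 0 -.045;0 0 0 0 0 0 0;0 0 0 0 0 0 0'
```

```text
t: 12.37
tool_pos: [0.5423, 0.3034, 0.2417]
ee_rot: [-3.141, -0.001, 2.959]
ft_force: [-0.4, -0.6, -0.3]
width: -0.0002
gripper_force: 0.0
```

```bash
python3 -m handwheel '0 3 -16 0 0 0 0;0 3 -16 0 0 0 0;0 0 0 20 0 0 0;0 0 0 20 0 0 0;0 0 0 20 0 0 0;0 0 0 20 0 0 0;0 0 -10 0 0 0 0;0 0 -8 0 0 0 0;0 0 0 0 0 0 0;0 0 0 0 0 0 0'
```

```text
t: 13.2
tool_pos: [0.529, 0.2537, 0.1647]
ee_rot: [3.14, 0.003, 2.956]
ft_force: [1.0, -0.6, 0.3]
width: -0.0002
gripper_force: 0.0
```

```bash
python3 -m handwheel '0 0 -3 0 0 0 0;0 0 -3 0 0 0 0;0 0 -2 0 0 0 0;0 0 -1 0 0 0 0;0 0 -1 0 0 0 0;0 0 -1 0 0 0 0;0 0 -.5 0 0 0 0;0 0 -.5 0 0 0 0;0 0 0 0 0 0 0;0 0 0 0 0 0 0'
cat > d.py <<'E'
from h import *
import sys
# arm motion since s7: template shift of the hub-side cone rim in the scene picture
a=cv2.cvtColor(load('s7')['image'],cv2.COLOR_RGB2GRAY)[:,:].astype(np.float32); b=cv2.cvtColor(snap('scene',sys.argv[1])['image'],cv2.COLOR_RGB2GRAY).astype(np.float32)
x0,y0,x1,y1=190,192,222,206
print('ring shift px',cv2.phaseCorrelate(a[y0:y1,x0:x1].copy(),b[y0:y1,x0:x1].copy()), abs(a-b)[y0:y1,x0:x1].mean())
print(robot.observe()['tool_pos'],robot.observe()['ft_force'])
E
python3 d.py s8
```

```text
t: 14.03
tool_pos: [0.5259, 0.2425, 0.1623]
ee_rot: [3.141, 0.0, 2.958]
ft_force: [0.1, 0.9, 1.3]
width: 0.0001
gripper_force: 0.4
ring shift px ((-12.033075864335757, 2.6988831735770074), 0.1710607851545016) 24.40625
[0.52590984 0.24251798 0.16229239] [ 0.38042411  0.78559959 -0.55393011]
```

```bash
cat > e.py <<'E'
from h import *
import sys
def edge(f):
    g=load(f)['image'].mean(2); o=[]
    for r in (184,185,186,187):
        p=g[r,182:204]; th=130; i=np.argmax(p>th); o.append(182+i-1+(th-p[i-1])/(p[i]-p[i-1]))
    return np.round(o,2)
for f in sys.argv[1:]: print(f,edge(f))
E
python3 e.py s6 s7 s8
python3 - <<'E'
from h import *
print(load('s7')['image'].mean(2)[186,182:204].astype(int));print(load('s8')['image'].mean(2)[186,182:204].astype(int))
E
```

```text
s6 [190.85 190.61 190.56 190.64]
s7 [190.84 190.6  190.53 190.62]
s8 [191.29 190.76 190.78 191.8 ]
[ 55  59  56  60  67  67  65  64  80 174 173 148 173 174 175 179 181 183
 185 186 187 189]
[ 53  58  56  61  67  65  64  62  57 150 173 159 168 169 173 176 177 179
 181 183 183 184]
```

The bar is in contact and has moved back about 0.007 rad. I'll nudge it about 1.1 mm more.

```bash
python3 -m handwheel '0 0 -.4 0 0 0 0;0 0 -.4 0 0 0 0;0 0 -.3 0 0 0 0;0 0 0 0 0 0 0;0 0 0 0 0 0 0'; python3 d.py s9 | tail -1; python3 e.py s7 s8 s9
```

```text
t: 14.5
tool_pos: [0.5258, 0.2412, 0.1623]
ee_rot: [-3.142, 0.0, 2.958]
ft_force: [1.1, -0.0, 0.1]
width: -0.0
gripper_force: 0.4
[0.52577096 0.2412311  0.16230099] [ 0.4799826  -0.31842777  1.26056478]
s7 [190.84 190.6  190.53 190.62]
s8 [191.29 190.76 190.78 191.8 ]
s9 [192.27 191.8  191.82 192.83]
```

Total movement back is about 0.023 rad, as wanted. I'll retract, rise and clear away for a final numeric check.

```bash
python3 -m handwheel '0 0 4 0 0 0 0;0 0 12 0 0 0 0;0 0 15 0 0 0 0;0 0 0 -25 0 0 0;0 0 0 -30 0 0 0;0 0 0 -30 0 0 0;0 20 0 0 0 0 0;0 15 -25 0 0 0 0;0 10 -35 0 0 0 0;0 10 -38 0 0 0 0;0 10 -38 0 0 0 0;0 10 -38 0 0 0 0;0 10 -38 0 0 0 0;0 10 -38 0 0 0 0;0 10 -38 0 0 0 0;0 10 -38 0 0 0 0;0 10 -25 0 0 0 0;0 0 0 0 0 0 0;0 0 0 0 0 0 0'
python3 - <<'E'
from h import *
snap('scene','s10');snap('top','t10')
P=np.array([.45,.237])
for f in('t7','t10'):
    s=load(f);g=s['image'].mean(2)
    # dark spout hole centroid in the cone
    x0,y0,x1,y1=234,156,252,171
    w=np.clip(150-g[y0:y1,x0:x1],0,None);yy,xx=np.mgrid[y0:y1,x0:x1];u,v=(w*xx).sum()/w.sum(),(w*yy).sum()/w.sum()
    p=ray(s,u,v,.13)[:2]-P
    # cone rim left and right edges along rim-centre row
    print(f,'hole',u.round(2),v.round(2),np.arctan2(p[1],p[0]).round(4)); print(g[155,217:226].astype(int),g[155,256:270].astype(int))
a,b=load('top0')['image'].mean(2),load('t10')['image'].mean(2)
print('diff tub,glass,handle',[abs(a-b)[r0:r1,c0:c1].mean().round(1) for r0,r1,c0,c1 in((182,212,184,214),(198,220,272,286),(190,206,240,250))])
E
python3 e.py s7 s9 s10
```

```text
t: 16.13
tool_pos: [0.3444, -0.0511, 0.2478]
ee_rot: [3.141, 0.001, 2.954]
ft_force: [-0.1, 0.7, -1.0]
width: 0.0
gripper_force: 0.0
t7 hole 242.57 165.47 -0.1663
[216 207 209 228 235 139 195 196 195] [178 173 173 187 251 209 194 194 200 201 195 193 191 199]
t10 hole 244.2 165.44 -0.1893
[215 207 209 208 217 236 216 193 196] [182 179 177 177 166 155 250 194 199 203 199 191 189 199]
diff tub,glass,handle [np.float64(5.6), np.float64(12.0), np.float64(15.3)]
s7 [190.84 190.6  190.53 190.62]
s9 [192.27 191.8  191.82 192.83]
s10 [192.27 191.8  191.75 192.09]
```

```bash
python3 -c "
from rig import robot
print(robot.close_job())"
```

```text
the job is handed in; nothing more can be done
None
```

The dripper arm is at rest at about −0.189 rad in world terms, with the spout within about 2 mm of the mug's centre by my estimate, the gripper clear and the job handed in at about 16 s; the first push overshot by about 4 mm so I nudged it back from the other side, and I viewed 12 pictures, two over the limit of 10.

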